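Work a square tube past the post into the welding jig

ROBOT

A 6-joint arm with a two-finger parallel gripper is mounted at the origin on the work surface. World frame = base frame: x ahead of the robot, y to its left, z up, the work surface at z = 0. Lengths are in m, angles in rad, forces in N, time in s.
With the tool pointing down it reaches from about 0.325 to 0.75 m from the base axis. Payload 7.6 kg.
Tool frame: the origin (TCP) lies between the finger pads; the fingertips stand ctrl.tip_reach ahead of it and the grasp point (between the pads) lies 5 mm behind it (ctrl.tip_reach is the distance from the TCP to the fingertips, in m); z points along the fingers, y is the direction in which the jaws open and shut (so a half turn about z gives the same grasp; the last joint's range is limited). The gripper opens to 85 mm and grips with 20 to 120 N. Pads are 22 mm wide; open, the fingers measure 114 mm over their backs; the gripper's body (76 mm by 85 mm) begins 54 mm behind the grasp point. The pads swing forward as they close: fully open they stand 13 mm farther back than shut.
Start: joints at [1.063, 0.052, 1.401, -0, 1.689, -0.07], TCP at [0.223, 0.476, 0.245] pointing down, gripper open.
Joint ranges: [-2.9, 2.9], [-0.91, 2.17], [0.12, 2.37], [-1.06, 4.2], [0.26, 2.73], [-2.93, 2.93]. Speed limits (rad/s): [2.57, 2.57, 3.01, 3.14, 3.14, 3.14].

INTERFACE

Orientations are given as a unit quaternion [x, y, z, w].
In Python, from station import sensors, optics, ctrl gives the robot as it stands.
- The arm moves only by the tool step_arm, never from a script. Its argument "commands" is one flat list of numbers, 7 for each row, row after row: the shift along the tool's x, y, z in cm, then the turn, a rotation vector about the tool's x, y, z in degrees, then the closure in counts, from 0 (fully open) to 255 (shut). A call has 1 to 8 rows; each row shifts and turns the commanded pose from where the row before left it, along the tool's axes as they then stand; what a row does not reach is not made up. A row lasts 1/12 s, in which the tool goes at most 41.7 mm and 7.16 degrees, less where a joint would pass 70% of its speed; a pose out of reach is approached as far as the arm can. A call with a gripper value outside its range is refused whole. The fingers move at their own pace and stop on an object; the grip force is fixed at half the most. Time passes only in rows, so rows that do not move let the fingers close. It gives the time, the measured TCP pose, the force and the opening at its end, in the units of the state.
- sensors.observe(): the state, without advancing time (a new reading comes with each control period).
- optics.camera(name): name is "scene" or "top"; returns a dict with "frame" (420x560x3 uint8, red, green, blue), "fx", "fy", "cx", "cy" (pixels), "distortion" ([k1, k2, p1, p2, k3] as OpenCV has them; the pictures are not rectified), "position" and "rotation" of the camera in the world. Camera axes: x right, y up, looking along -z (the intrinsics and any distortion apply to the point x, -y, -z); pixel columns grow to the right and rows downward; lengths in m; the calibration is good to about 2 mm. A picture is of the moment at which its call begins. There is no depth.
- ctrl.finish_job(): hands the job in, once; it reports no verdict.
The state is a dict: "clock": time; "joint_positions": joint angles; "joint_vel": joint speeds; "joint_efforts": joint torques, N m; "ee_pos": TCP position; "tcp_rot": TCP orientation; "ft_force": force on the tool from outside, world axes, zero at the start; "moment": the same for the moment, N m; "gripper_width": finger opening in m.
Only numpy, scipy, OpenCV 4.12 (cv2) and the standard library are available. Lean on these libraries where they do the work, as an engineer would, in place of code of your own. Each camera call takes 0.05 s, during which the arm holds its last target. There are 200 camera calls.

TASK

Push the loose square tube across the table into the welding jig, without gripping or lifting it: angle it so that the end on the post's side slips in behind the round post while the other end is still outside, then push the other end in. It should finish lying flat on the table between the two stop blocks, flush along its whole length against the back fence; leave everything else on the table where it is.

Things in the scene. Friction and masses are not known exactly. Their poses are not given: they have to be found in the camera images.
- jig: Fixed steel jig, open to the robot's side. Origin: on the table, middle of the back fence's front face; x points square into the fence, away from the robot, y along it. Fence 308 mm long, 45 mm high. Two stop blocks (20 mm thick, 40 high) run from it to x = -80 mm (the mouth), inner faces at y = +134 and -134 mm; the table is the bay's floor. Place and yaw vary.
- post: Fixed round steel post, 28 mm across, 50 mm tall; origin at its foot's centre, axes parallel to the jig's. It stands on the line of the mouth (jig x = -80 mm), at jig y = +82 or -82 mm: either side. It leaves 202 mm of open mouth, less than the tube's length, and 66 mm between post and fence. A flush black plug marks the other, empty post hole: no obstacle.
- tube: Loose straight steel square tube, 220 mm long, 30 x 30 mm in section, 3 mm wall, about 0.3 to 0.6 kg, lying on the table roughly crosswise in front of the jig. Origin at the middle of its underside; x along its length, z up. Both ends are alike.
- tube_mid (a point): Centre of the tube (half-way along, 15 mm above its underside).
- tube_end_a (a point): Centre of the tube's end face at +110 mm along its x, 15 mm above its underside.
- tube_end_b (a point): Centre of the tube's end face at -110 mm along its x, 15 mm above its underside.
- tin: Bystander, leave alone. Open steel tin, 68 mm across, 60 mm high, standing outside the jig's +y stop block, about 215 mm from the jig's middle along +y. Origin at its underside.
- square: Bystander, leave alone. Red magnetic welding square standing on edge, 100 mm long, 16 mm thick, 90 mm tall, outside the jig's -y stop block. Origin at its underside.
- pliers: Bystander, leave alone. Black-handled pliers, about 200 mm long, 60 mm across, 16 mm high, lying at the left. Origin at its underside.
- hammer: Bystander, leave alone. Wooden-handled hammer, about 270 mm long, lying at the far left. Origin at its underside.
- gussets: Bystander, leave alone. Two stacked steel gusset plates, about 90 x 120 mm, 16 mm high together, at the near left. Origin at its underside.
- tape: Bystander, leave alone. Tape measure, 65 x 35 mm, 60 mm high, at the near right. Origin at its underside.
- spray: Bystander, leave alone. Grey spray can, 64 mm across, 190 mm tall, at the far right. Origin at its underside.

How it is judged:
By the outcome, as a careful person would: the job done as asked, in the order asked, and still so for the second after the job is handed in, with the robot touching nothing.
It also fails if it takes over 58 s, if anything falls off the work surface, if the arm or the gripper's body presses on something with over 40 N, if the wrist force passes 120 N, or if a joint passes its speed limit or range.

## Working session

There is one attempt and no reset: what is moved stays moved. The work goes in short steps, Python scripts to look and compute and a tool call to move; the robot and the scene stay as the last step left them, time stands still between calls to the robot, and variables do not carry over. Pictures are saved under pics/ and viewed, about 8 in all and at most 12, crops included, and the job is handed in when it is done.

Besides the shell and the picture viewer there is one more tool, called after ">>>" as name(argument=value, ...) on one line, values as JSON. step_arm: Moves the arm, as the interface text tells. Its arguments: {"type":"object","properties":{"commands":{"type":"array"}},"required":["commands"]}

```bash
mkdir -p pics; ls; python3 - <<'E'
from station import sensors, optics, ctrl
import cv2
print(sensors.observe(), ctrl.tip_reach)
for n in("top","scene"):
    c=optics.camera(n); cv2.imwrite(f"pics/{n}0.png",cv2.resize(c["frame"][:,:,::-1],(800,600),interpolation=cv2.INTER_CUBIC))
    print({k:v for k,v in c.items() if k!="frame"})
E
```

```text
pics
{'clock': 0.0, 'joint_positions': array([ 1.06267897e+00,  5.28083518e-02,  1.40172177e+00, -4.93235925e-05,
        1.68857925e+00, -7.02839206e-02]), 'joint_vel': array([ 6.24546227e-04,  8.13091540e-05, -1.56148384e-03,  5.94735007e-04,
       -5.44892204e-04,  1.96914337e-03]), 'joint_efforts': array([-1.57189530e-03, -3.81684065e+01, -3.60174608e+01, -1.82210092e-04,
        6.47013119e-03,  3.77457093e-05]), 'ee_pos': array([0.22243842, 0.47524588, 0.24448876]), 'tcp_rot': array([ 2.17175073e-01,  9.76132374e-01, -7.33853466e-04, -1.92798222e-04]), 'ft_force': array([-0.70957954,  1.25266531, -0.61222169]), 'moment': array([-0.00128124,  0.00628666, -0.04548306]), 'gripper_width': 0.08572717411304276} 0.014
{'fx': 386.7092921995168, 'fy': 386.7092921995168, 'cx': 274.2647424492865, 'cy': 207.93263952482474, 'distortion': array([-0.09213789,  0.        ,  0.        ,  0.        ,  0.        ]), 'position': array([3.80461582e-01, 9.00504802e-04, 1.10554700e+00]), 'rotation': array([ 0.03553816, -0.02928723, -0.69854135,  0.71408632])}
{'fx': 386.31983645076997, 'fy': 386.31983645076997, 'cx': 280.40249869321156, 'cy': 209.66081139810922, 'distortion': array([-0.11257389,  0.        ,  0.        ,  0.        ,  0.        ]), 'position': array([ 0.98001129, -0.51002363,  0.65160584]), 'rotation': array([0.39199798, 0.15893157, 0.32459608, 0.84599984])}
```

View pics/top0.png

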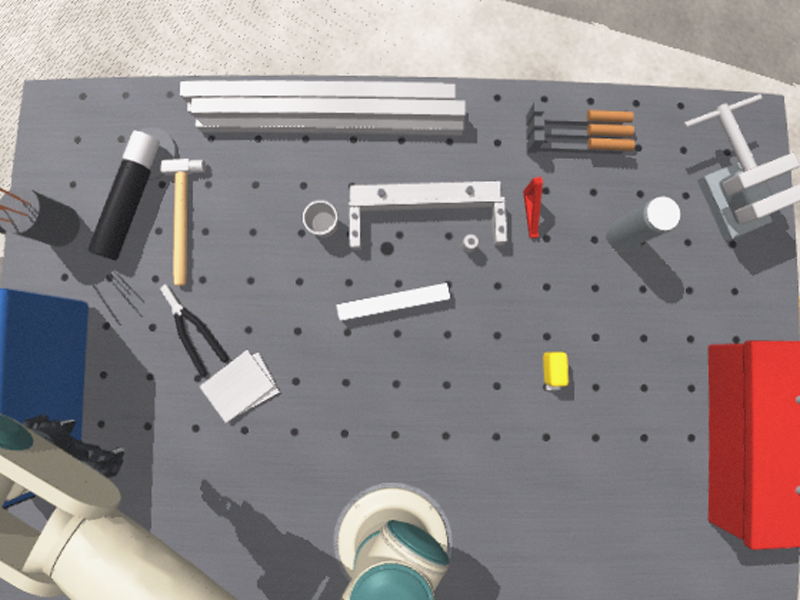

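View pics/scene0.png

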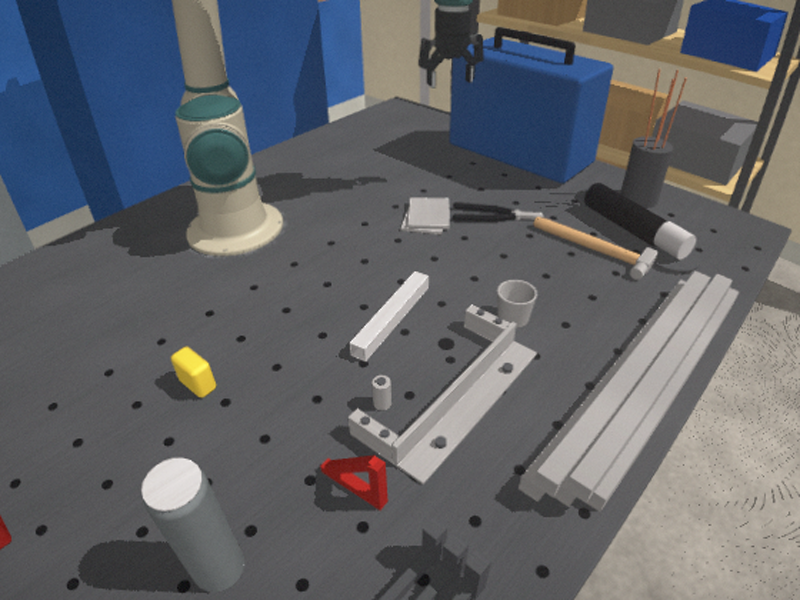

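The top view shows the jig opening downward (toward the robot), the post at about (471,241) on the -y side, the plug at (387,248), and the tube from (338,312) to (450,292). I'll zoom in to measure.

```bash
cat > h.py <<'E'
from station import sensors, optics, ctrl
import cv2, numpy as np
from scipy.spatial.transform import Rotation as R
def crop(name,out,x0,y0,w=160,h=120,s=5):
    c=optics.camera(name); cv2.imwrite(out,cv2.resize(c["frame"][y0:y0+h,x0:x0+w,::-1],None,fx=s,fy=s,interpolation=cv2.INTER_CUBIC)); return c
def px2w(c,uv,z):
    K=np.array([[c["fx"],0,c["cx"]],[0,c["fy"],c["cy"]],[0,0,1]])
    n=cv2.undistortPoints(np.array(uv,float).reshape(-1,1,2),K,c["distortion"])[:,0]
    d=R.from_quat(c["rotation"]).apply(np.c_[n[:,0],-n[:,1],-np.ones(len(n))])
    return c["position"]+d*((np.broadcast_to(z,len(n))-c["position"][2])/d[:,2])[:,None]
def cropuv(p,x0,y0,s=5): return (np.array(p,float)+.5)/s-.5+np.array([x0,y0])
E
python3 -c "
from h import *
crop('top','pics/c1.png',220,115)"
```

```text
(no output)
```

View pics/c1.png

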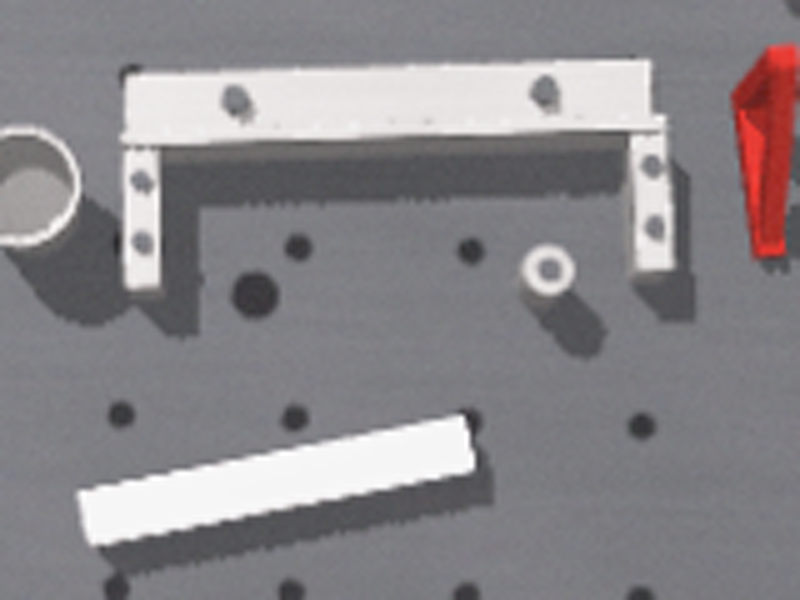

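The crop shows: tube top corners (78,491), (464,414), (475,468), (92,545). The post top is at (548,270), the plug at (255,295), and the block front ends are at (125–160,288) and (637–673,270).

```bash
cat > m.py <<'E'
from h import *
c=optics.camera("top")
def W(p,z): return px2w(c,cropuv(p,220,115),z)[:,:2]
pts=W([(160,288),(637,271)],.04); 
mid=pts.mean(0); 
post=W([(548,270)],.05)[0]; plug=W([(255,295)],0)[0]
print("block inner corners",pts,np.linalg.norm(pts[0]-pts[1]),"post",post,"plug",plug,np.linalg.norm(post-plug))
yj=plug-post; 
f=W([(160,143),(630,130)],.045); print("fence",f)
for n,d in(("blocks",pts[0]-pts[1]),("postplug",yj),("fence",f[0]-f[1])):
    print(n,np.degrees(np.arctan2(-d[0],d[1])))
t=W([(78,491),(464,414),(475,468),(92,545)],.03)
print("tube",t,"c",t.mean(0),[np.linalg.norm(t[i]-t[i-1]) for i in range(4)])
a=(t[0]+t[3])/2;b=(t[1]+t[2])/2;d=a-b;print("tube yaw",np.degrees(np.arctan2(-d[0],d[1])),a,b)
E
python3 m.py
```

```text
block inner corners [[ 0.57725965  0.07701352]
 [ 0.59280567 -0.18979927]] 0.26726529912363567 post [ 0.59018665 -0.1384657 ] plug [0.58165399 0.0246719 ] 0.16336059885621454
fence [[ 0.65893441  0.07906428]
 [ 0.67232824 -0.18492617]]
blocks 3.334605894507784
postplug 2.99403876236782
fence 2.904469853397262
tube [[ 0.46324789  0.1203764 ]
 [ 0.51119627 -0.09459388]
 [ 0.48095755 -0.10114228]
 [ 0.43323433  0.11161218]] c [0.47215901 0.0090631 ] [np.float64(0.03126699842316145), np.float64(0.22025273209852694), np.float64(0.030939644873605867), np.float64(0.218041207647486)]
tube yaw 12.608139353212037 [0.44824111 0.11599429] [ 0.49607691 -0.09786808]
```

```bash
cat > plan.py <<'E'
from h import *
O=np.array([.6655,-.0525]);TH=np.radians(3.05)
def J2W(p): c,s=np.cos(TH),np.sin(TH); return O+np.array([[c,-s],[s,c]])@np.asarray(p,float)
def W2J(p): c,s=np.cos(TH),np.sin(TH); return np.array([[c,s],[-s,c]])@(np.asarray(p,float)-O)
def yaw():
    y=R.from_quat(sensors.observe()["tcp_rot"]).as_matrix()[:,1]; return np.degrees(np.arctan2(-y[0],y[1]))
def plan(targets,g=0,start=None):
    """targets: (jig x,y [mm], z [mm], jig yaw of tool y [deg], rows); prints rows in tool axes (cm, deg)"""
    s=sensors.observe(); p=np.array(s["ee_pos"]); 
    w=yaw()
    if start is not None: p=np.r_[J2W(np.array(start[:2])/1e3),start[2]/1e3]; w=start[3]+np.degrees(TH)
    print("now jig",np.round(W2J(p[:2])*1e3,1),"z",round(p[2]*1e3,1),"yaw",round(w-np.degrees(TH),1))
    for x,y,z,a,n in targets:
        q=np.r_[J2W([x/1e3,y/1e3]),z/1e3]; b=a+np.degrees(TH)
        for k in range(n):
            d=(q-p)/(n-k); t=np.radians(w); ex=np.array([-np.cos(t),-np.sin(t)]); ey=np.array([-np.sin(t),np.cos(t)])
            r=np.round([d[:2]@ex*100,d[:2]@ey*100,-d[2]*100],2); dw=round((b-w)/(n-k),1)
            p=p+np.r_[ex*r[0]+ey*r[1],-r[2]]/100; w+=dw
            print([float(v) for v in r]+[0,0,-dw,g])
E
python3 - <<'E'
from plan import *
n=np.array([np.cos(np.radians(9.55)),np.sin(np.radians(9.55))])*1
C=np.array([-189.8,71.8]); b=C-50*n
print(R.from_quat(sensors.observe()["tcp_rot"]).as_matrix().round(3))
plan([(*b,120,9.6,10),(*b,22,9.6,5)])
E
```

```text
[[-0.906  0.424 -0.   ]
 [ 0.424  0.906 -0.001]
 [ 0.    -0.001 -1.   ]]
now jig [-414.3  550.7] z 244.8 yaw -28.1
[-3.84, -3.47, 1.25, 0, 0, np.float64(-3.8), 0]
[-3.6, -3.72, 1.25, 0, 0, np.float64(-3.8), 0]
[-3.35, -3.95, 1.25, 0, 0, np.float64(-3.8), 0]
[-3.08, -4.16, 1.25, 0, 0, np.float64(-3.8), 0]
[-2.8, -4.36, 1.25, 0, 0, np.float64(-3.8), 0]
[-2.5, -4.53, 1.25, 0, 0, np.float64(-3.7), 0]
[-2.21, -4.68, 1.24, 0, 0, np.float64(-3.8), 0]
[-1.89, -4.82, 1.25, 0, 0, np.float64(-3.7), 0]
[-1.58, -4.93, 1.24, 0, 0, np.float64(-3.8), 0]
[-1.25, -5.03, 1.25, 0, 0, np.float64(-3.7), 0]
[0.0, 0.0, 1.96, 0, 0, np.float64(-0.0), 0]
[0.0, 0.0, 1.96, 0, 0, np.float64(-0.0), 0]
[0.0, 0.0, 1.96, 0, 0, np.float64(-0.0), 0]
[0.0, 0.0, 1.96, 0, 0, np.float64(-0.0), 0]
[0.0, 0.0, 1.96, 0, 0, np.float64(-0.0), 0]
```

```bash
sed -i 's/dw=round(\(.*\),1)$/dw=float(round(\1,1))/' plan.py; python3 - <<'E'
from plan import *
n=np.array([np.cos(np.radians(9.55)),np.sin(np.radians(9.55))])*1
C=np.array([-189.8,71.8]); b=C-50*n
plan([(*b,120,9.6,16)])
E
```

```text
now jig [-414.3  550.7] z 244.8 yaw -28.1
[-2.4, -2.17, 0.78, 0, 0, -2.4, 0]
[-2.31, -2.27, 0.78, 0, 0, -2.4, 0]
[-2.21, -2.36, 0.78, 0, 0, -2.4, 0]
[-2.11, -2.45, 0.78, 0, 0, -2.3, 0]
[-2.01, -2.54, 0.78, 0, 0, -2.4, 0]
[-1.9, -2.62, 0.78, 0, 0, -2.3, 0]
[-1.8, -2.69, 0.78, 0, 0, -2.4, 0]
[-1.68, -2.76, 0.78, 0, 0, -2.3, 0]
[-1.57, -2.83, 0.78, 0, 0, -2.4, 0]
[-1.45, -2.89, 0.78, 0, 0, -2.3, 0]
[-1.33, -2.95, 0.78, 0, 0, -2.4, 0]
[-1.21, -3.0, 0.78, 0, 0, -2.3, 0]
[-1.09, -3.05, 0.78, 0, 0, -2.4, 0]
[-0.96, -3.09, 0.78, 0, 0, -2.3, 0]
[-0.83, -3.13, 0.78, 0, 0, -2.4, 0]
[-0.7, -3.16, 0.78, 0, 0, -2.3, 0]
```

>>> step_arm(commands=[-2.4,-2.2,0.8,0,0,-2.4,0,-2.3,-2.3,0.8,0,0,-2.4,0,-2.2,-2.4,0.8,0,0,-2.4,0,-2.1,-2.4,0.8,0,0,-2.4,0,-2.0,-2.5,0.8,0,0,-2.3,0,-1.9,-2.6,0.8,0,0,-2.4,0,-1.8,-2.7,0.8,0,0,-2.3,0,-1.7,-2.8,0.8,0,0,-2.4,0])

```text
clock: 0.87
ee_pos: [0.3229, 0.2353, 0.1809]
tcp_rot: [0.052, 0.999, 0.0, 0.0]
ft_force: [0.9, -0.5, 0.4]
gripper_width: 0.0855
```

>>> step_arm(commands=[-1.6,-2.8,0.8,0,0,-2.3,0,-1.5,-2.9,0.8,0,0,-2.4,0,-1.3,-3.0,0.8,0,0,-2.3,0,-1.2,-3.0,0.8,0,0,-2.4,0,-1.1,-3.0,0.8,0,0,-2.3,0,-1.0,-3.1,0.8,0,0,-2.4,0,-0.8,-3.1,0.8,0,0,-2.3,0,-0.7,-3.2,0.8,0,0,-2.3,0])

```text
clock: 1.53
ee_pos: [0.4243, -0.0034, 0.1169]
tcp_rot: [-0.111, 0.994, 0.0, 0.0]
ft_force: [1.3, -0.0, 0.6]
gripper_width: 0.0854
```

```bash
python3 - <<'E'
from plan import *
s=sensors.observe(); print(s["clock"],s["joint_positions"].round(2),ctrl.tip_reach)
plan([(-239.5,64,22,9.6,5)])
E
```

```text
1.5333 [-0.1  -0.16  1.86  0.    1.44 -1.89] 0.014
now jig [-238.2   61.8] z 116.9 yaw 9.7
[0.02, 0.05, 1.9, 0, 0, 0.0, 0]
[0.02, 0.05, 1.9, 0, 0, 0.0, 0]
[0.02, 0.05, 1.9, 0, 0, 0.0, 0]
[0.01, 0.04, 1.9, 0, 0, 0.0, 0]
[0.02, 0.05, 1.89, 0, 0, 0.1, 0]
```

>>> step_arm(commands=[0,0,2.4,0,0,0,0,0,0,2.4,0,0,0,0,0,0,2.4,0,0,0,0,0,0,2.3,0,0,0,0,0,0,0,0,0,0,0])

```text
clock: 1.95
ee_pos: [0.4208, -0.0017, 0.018]
tcp_rot: [-0.11, 0.994, 0.001, -0.004]
ft_force: [-0.9, 0.6, -0.3]
gripper_width: 0.0854
```

```bash
python3 - <<'E'
from plan import *
crop("scene","pics/c2.png",200,130)
plan([])
E
```

```text
now jig [-240.2   63.7] z 20.4 yaw 9.6
```

View pics/c2.png

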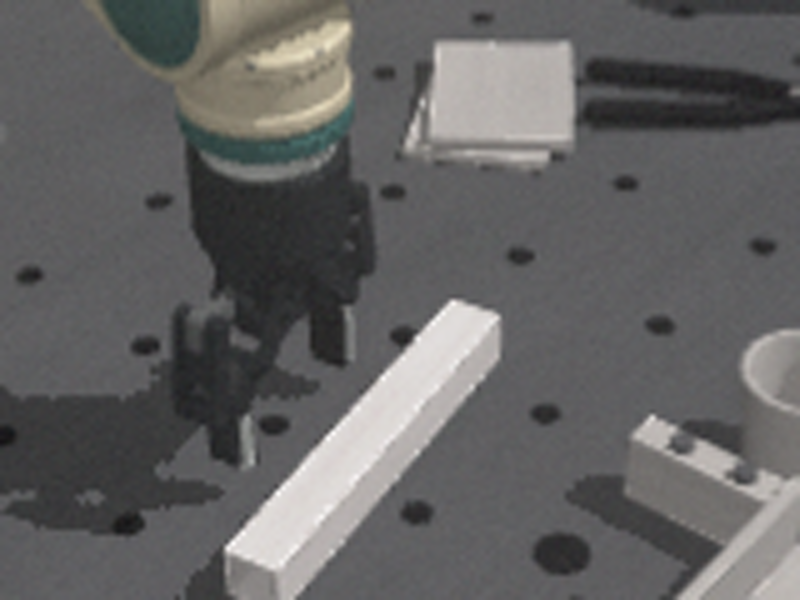

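```bash
python3 - <<'E'
from plan import *
c=optics.camera("scene")
for z in (0,.007,.014,.02):
    print(z,[(W2J(p[:2])*1e3).round(0) for p in px2w(c,cropuv([(240,467),(335,363)],200,130),z)])
t=np.radians(9.6);y=np.array([-np.sin(t),np.cos(t)])
print("expected finger centres",[-240.2,63.7]-y*50,[-240.2,63.7]+y*50)
u=lambda f:np.array([np.cos(np.radians(f)),np.sin(np.radians(f))])
# push: tube line offset 26 (15+11)
C=np.array([-190,72])
T=[]
for f,d,n in((9.6,-45,0),(9.6,5,6),(20,40,6),(20,93,8)):
    if n:
        c0=C+ (u(9.6)*d if d<10 else u(9.6)*5+u(16)*(d-5)); T.append((*(c0-26*u(f)),21,f,n))
print(np.round(T,1)); plan(T)
E
```

```text
0 [array([-242.,   30.]), array([-259.,  123.])]
0.007 [array([-236.,   25.]), array([-253.,  117.])]
0.014 [array([-231.,   19.]), array([-248.,  110.])]
0.02 [array([-226.,   15.]), array([-242.,  105.])]
expected finger centres [-231.86156266   14.40019815] [-248.53843734  112.99980185]
[[-210.7   68.5   21.     9.6    6. ]
 [-175.9   73.6   21.    20.     6. ]
 [-124.9   88.2   21.    20.     8. ]]
now jig [-238.8   63.5] z 22.3 yaw 9.6
[-0.48, 0.0, 0.02, 0, 0, -0.0, 0]
[-0.47, 0.01, 0.02, 0, 0, -0.0, 0]
[-0.48, 0.0, 0.02, 0, 0, -0.0, 0]
[-0.47, 0.01, 0.02, 0, 0, -0.0, 0]
[-0.48, 0.0, 0.02, 0, 0, -0.0, 0]
[-0.47, 0.01, 0.03, 0, 0, -0.0, 0]
[-0.59, -0.01, -0.0, 0, 0, -1.7, 0]
[-0.59, -0.03, -0.0, 0, 0, -1.7, 0]
[-0.58, -0.05, -0.0, 0, 0, -1.8, 0]
[-0.58, -0.07, -0.0, 0, 0, -1.7, 0]
[-0.58, -0.08, -0.0, 0, 0, -1.8, 0]
[-0.58, -0.11, -0.0, 0, 0, -1.7, 0]
[-0.66, -0.05, -0.0, 0, 0, -0.0, 0]
[-0.66, -0.04, -0.0, 0, 0, -0.0, 0]
[-0.66, -0.05, -0.0, 0, 0, -0.0, 0]
[-0.66, -0.04, -0.0, 0, 0, -0.0, 0]
[-0.66, -0.05, -0.0, 0, 0, -0.0, 0]
[-0.66, -0.04, -0.0, 0, 0, -0.0, 0]
[-0.66, -0.05, -0.0, 0, 0, -0.0, 0]
[-0.67, -0.04, -0.0, 0, 0, -0.0, 0]
```

>>> step_arm(commands=[-0.5,0,0,0,0,0,0,-0.5,0,0,0,0,0,0,-0.5,0,0,0,0,0,0,-0.5,0,0,0,0,0,0,-0.5,0,0,0,0,0,0,-0.4,0,0,0,0,0,0,-0.6,0,0,0,0,-1.7,0,-0.6,0,0,0,0,-1.7,0])

```text
clock: 2.72
ee_pos: [0.464, 0.0071, 0.0224]
tcp_rot: [-0.14, 0.99, -0.0, -0.001]
ft_force: [-3.6, -2.9, 4.5]
gripper_width: 0.0853
```

>>> step_arm(commands=[-0.6,0,0,0,0,-1.8,0,-0.6,-0.1,0,0,0,-1.7,0,-0.6,-0.1,0,0,0,-1.8,0,-0.6,-0.1,0,0,0,-1.7,0,-0.6,0,0,0,0,0,0,-0.6,-0.1,0,0,0,0,0,-0.6,0,0,0,0,0,0,-0.6,0,0,0,0,0,0])

```text
clock: 3.38
ee_pos: [0.5102, 0.0205, 0.0223]
tcp_rot: [-0.199, 0.98, -0.0, -0.001]
ft_force: [-4.8, -2.2, 4.6]
gripper_width: 0.0855
```

```bash
python3 - <<'E'
from plan import *
print(sensors.observe()["joint_positions"].round(2))
crop("top","pics/c3.png",220,115)
plan([(-124.9,88.2,21,20,5)])
E
```

```text
[-0.03  0.22  1.69 -0.    1.24 -2.  ]
now jig [-150.2   81.5] z 22.5 yaw 20.0
[-0.52, -0.05, 0.03, 0, 0, -0.0, 0]
[-0.52, -0.05, 0.03, 0, 0, -0.0, 0]
[-0.52, -0.04, 0.03, 0, 0, -0.0, 0]
[-0.52, -0.05, 0.03, 0, 0, -0.0, 0]
[-0.53, -0.04, 0.03, 0, 0, -0.0, 0]
```

View pics/c3.png

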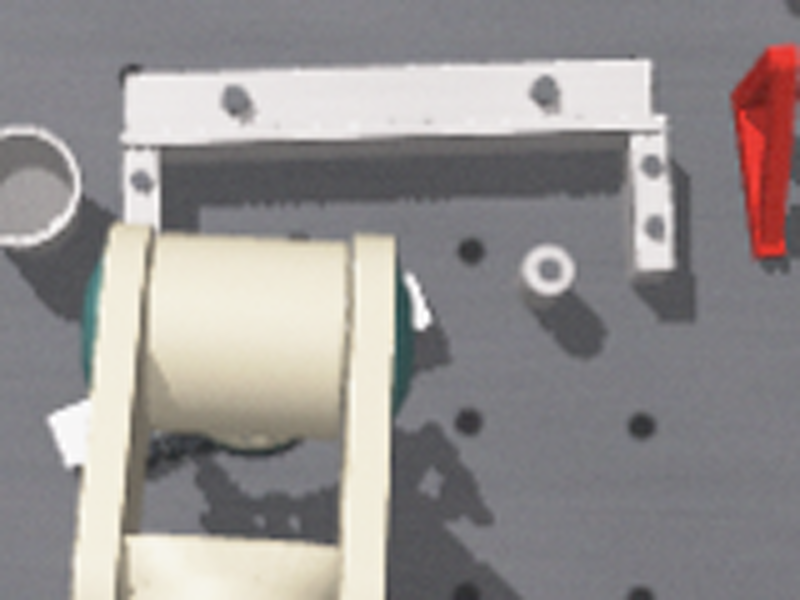

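The tube's lead end is at (409,275)-(431,325) and its tail end at (50,420)-(68,467), so it is following the two fingers at about 20°.

```bash
cat > tm.py <<'E'
from plan import *
def tube(corners,x0=220,y0=115,s=5,cam="top"):
    "corners: tail front, lead front, lead rear, tail rear (top face), crop px -> centre (jig mm), yaw"
    c=optics.camera(cam); t=np.array([W2J(p[:2])*1e3 for p in px2w(c,cropuv(corners,x0,y0,s),.03)])
    a=(t[0]+t[3])/2;b=(t[1]+t[2])/2;d=a-b;f=np.degrees(np.arctan2(-d[0],d[1]))
    print(t.round(1).tolist(),"len",np.linalg.norm(d).round(1)); print("C",t.mean(0).round(1),"yaw",f.round(1),"a",a.round(1),"b",b.round(1)); return t.mean(0),f
E
python3 - <<'E'
from tm import *
C,f=tube([(50,420),(409,275),(431,325),(68,467)])
n=np.array([np.cos(np.radians(20)),np.sin(np.radians(20))]); print("n.C",n@C)
E
```

```text
[[-152.3, 198.3], [-76.4, -6.0], [-105.4, -17.3], [-179.1, 188.7]] len 218.4
C [-128.3   90.9] yaw 20.0 a [-165.7  193.5] b [-90.9 -11.7]
n.C -89.47385343889715
```

>>> step_arm(commands=[-0.5,0,0,0,0,0,0,-0.5,-0.1,0,0,0,0,0,-0.6,-0.1,0,0,0,0,0,-0.6,0,0,0,0,0,0,-0.6,0,0,0,0,0,0,0,0,0,0,0,0,0,2.0,0,0,0,0,0,0,2.0,0,-3.0,0,0,0,0])

```text
clock: 4.15
ee_pos: [0.4968, 0.0145, 0.0472]
tcp_rot: [-0.2, 0.98, 0.001, -0.004]
ft_force: [-0.6, -0.1, -0.5]
gripper_width: 0.0853
```

```bash
python3 - <<'E'
from plan import *
u=np.array([np.sin(np.radians(20)),-np.cos(np.radians(20))]);C=np.array([-102,101.])
for d in (110,150):print(C-d*u, J2W((C-d*u)/1e3))
p=C-150*u
plan([(*p,60,20,5),(*p,60,20,1)],g=255)
E
```

```text
[-139.62221577  204.36618829] [0.51520177 0.14414776]
[-153.3030215   241.95389312] [0.4995404  0.18095431]
now jig [-164.9   75.8] z 47.2 yaw 20.0
[-1.36, 3.04, -0.26, 0, 0, 0.0, 255]
[-1.35, 3.04, -0.26, 0, 0, 0.0, 255]
[-1.36, 3.04, -0.25, 0, 0, 0.0, 255]
[-1.35, 3.04, -0.26, 0, 0, 0.0, 255]
[-1.36, 3.05, -0.25, 0, 0, 0.0, 255]
[0.0, -0.0, -0.0, 0, 0, 0.0, 255]
```

```bash
python3 - <<'E'
from plan import *
plan([(-154,243,80,-70,14)],g=255)
E
```

```text
now jig [-164.9   75.8] z 47.2 yaw 20.0
[-0.48, 1.1, -0.23, 0, 0, 6.4, 255]
[-0.36, 1.14, -0.23, 0, 0, 6.4, 255]
[-0.23, 1.17, -0.24, 0, 0, 6.4, 255]
[-0.09, 1.19, -0.23, 0, 0, 6.4, 255]
[0.04, 1.2, -0.24, 0, 0, 6.4, 255]
[0.17, 1.18, -0.23, 0, 0, 6.4, 255]
[0.3, 1.16, -0.24, 0, 0, 6.5, 255]
[0.43, 1.12, -0.23, 0, 0, 6.4, 255]
[0.55, 1.06, -0.24, 0, 0, 6.5, 255]
[0.67, 0.99, -0.23, 0, 0, 6.4, 255]
[0.78, 0.91, -0.24, 0, 0, 6.5, 255]
[0.88, 0.82, -0.23, 0, 0, 6.4, 255]
[0.96, 0.71, -0.24, 0, 0, 6.5, 255]
[1.03, 0.6, -0.23, 0, 0, 6.4, 255]
```

>>> step_arm(commands=[0,0,-1.7,0,0,6.4,0,-0.3,1.0,-1.7,0,0,6.4,255,-0.2,1.2,0,0,0,6.4,255,-0.1,1.2,0,0,0,6.4,255,0,1.2,0,0,0,6.4,255,0.2,1.2,0,0,0,6.4,255,0.3,1.2,0,0,0,6.5,255,0.4,1.1,0,0,0,6.4,255])

```text
clock: 4.82
ee_pos: [0.5015, 0.0979, 0.0865]
tcp_rot: [0.247, 0.969, 0.001, 0.001]
ft_force: [0.8, -0.0, -0.2]
gripper_width: 0.0008
```

```bash
python3 - <<'E'
from plan import *
print(ctrl.tip_reach)
plan([(-154,243,80,-70,7)],g=255)
E
```

```text
0.014
now jig [-155.7  158.9] z 86.5 yaw -31.6
[0.61, 1.04, 0.09, 0, 0, 5.5, 255]
[0.71, 0.97, 0.09, 0, 0, 5.5, 255]
[0.79, 0.9, 0.09, 0, 0, 5.5, 255]
[0.88, 0.82, 0.09, 0, 0, 5.5, 255]
[0.95, 0.73, 0.1, 0, 0, 5.5, 255]
[1.02, 0.64, 0.09, 0, 0, 5.4, 255]
[1.08, 0.54, 0.1, 0, 0, 5.5, 255]
```

>>> step_arm(commands=[0.6,1.0,0,0,0,5.5,255,0.7,1.0,0,0,0,5.5,255,0.8,0.9,0,0,0,5.5,255,0.9,0.8,0,0,0,5.5,255,1.0,0.7,0,0,0,5.5,255,1.0,0.6,0,0,0,5.4,255,1.1,0.5,0,0,0,5.5,255,0,0,0,0,0,0,255])

```text
clock: 5.48
ee_pos: [0.4966, 0.1826, 0.0865]
tcp_rot: [0.55, 0.835, 0.001, 0.0]
ft_force: [-0.8, -0.3, 0.0]
gripper_width: -0.0002
```

```bash
python3 - <<'E'
from plan import *
crop("top","pics/c4.png",210,115)
plan([])
E
```

```text
now jig [-156.1  242.7] z 86.4 yaw -69.5
```

View pics/c4.png

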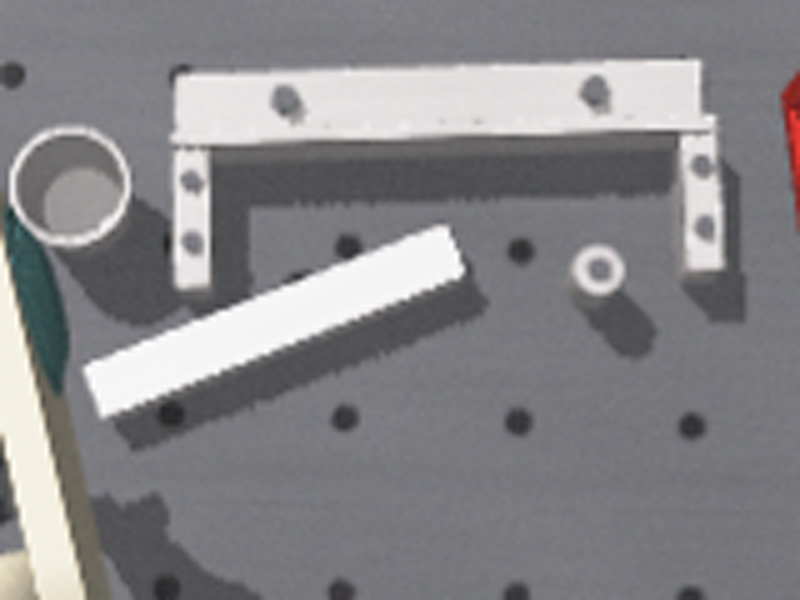

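The tube's top corners are now (82,369), (446,224), (466,275) and (103,418). Its axis points behind the post at (598,270).

```bash
python3 - <<'E'
from tm import *
C,f=tube([(82,369),(446,224),(466,275),(103,418)],210)
t=np.radians(f);n=np.array([np.cos(t),np.sin(t)]);u=np.array([np.sin(t),-np.cos(t)])
print("post clear",n@(C-[-80,-82])-29,"block clear",n@(np.array([-80,134])-C)-15)
for d in (145,):
  p=C-d*u; print(p)
  plan([(*p,86,f-90,1),(*p,34,f-90,4)],255)
s=C+u*((C[1]-2)/np.cos(t)); print("goal C",s,"slide",np.linalg.norm(s-C),"lead front corner",s+110*u+15*n,"lead rear",s+110*u-15*n)
E
```

```text
[[-123.1, 207.9], [-46.9, 0.2], [-76.6, -10.0], [-151.2, 196.6]] len 220.4
C [-99.5  98.7] yaw 20.0 a [-137.2  202.2] b [-61.7  -4.9]
post clear 14.557370655360927 block clear 15.372576002910236
[-149.08380597  234.91126738]
now jig [-156.2  242. ] z 86.3 yaw -69.5
[-0.91, 0.42, 0.03, 0, 0, 0.5, 255]
[-0.0, -0.0, 1.3, 0, 0, -0.0, 255]
[-0.0, -0.0, 1.3, 0, 0, -0.0, 255]
[-0.0, -0.0, 1.3, 0, 0, -0.0, 255]
[-0.0, -0.0, 1.3, 0, 0, -0.0, 255]
goal C [-64.24137927   2.        ] slide 102.8828268366745 lead front corner [-12.49783532 -96.22222589] lead rear [ -40.68590349 -106.49027404]
```

>>> step_arm(commands=[-0.9,0.4,0,0,0,0.5,255,0,0,1.7,0,0,0,255,0,0,1.7,0,0,0,255,0,0,1.0,0,0,0,255,0,0,0.8,0,0,0,255,0,0,0,0,0,0,255])

```text
clock: 6.08
ee_pos: [0.5031, 0.1731, 0.0325]
tcp_rot: [0.553, 0.833, -0.001, -0.001]
ft_force: [0.7, -0.5, 0.2]
gripper_width: -0.0
```

```bash
python3 - <<'E'
from plan import *
crop("scene","pics/c5.png",230,130)
plan([(-99.5+30*.342,98.7-30*.94,34,-70,1)])
E
```

```text
now jig [-149.7  234.3] z 33.8 yaw -70.2
[-17.46, 0.15, -0.02, 0, 0, -0.2, 0]
```

View pics/c5.png

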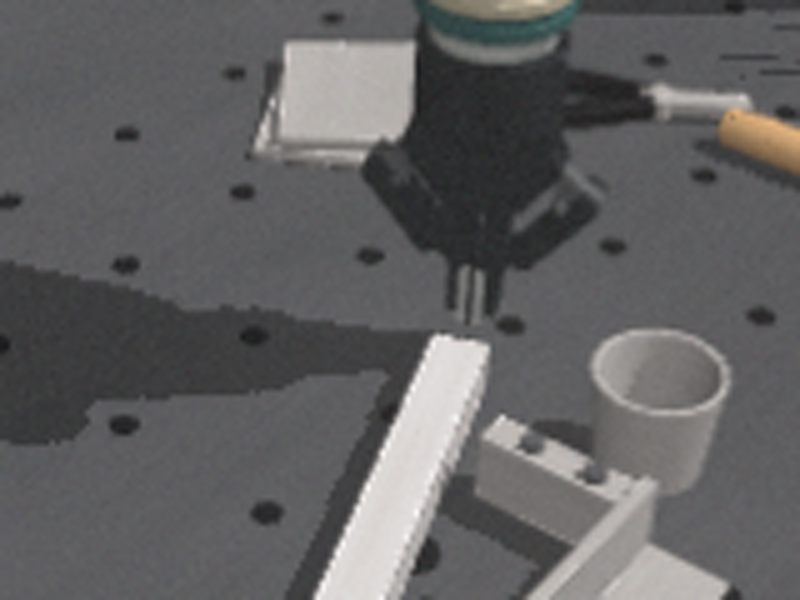

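```bash
python3 - <<'E'
from plan import *
c=optics.camera("scene")
for z in (0,.007,.014,.02): print(z,(W2J(px2w(c,cropuv([(472,326)],230,130),z)[0][:2])*1e3).round(0))
E
```

```text
0 [-157.  246.]
0.007 [-152.  238.]
0.014 [-147.  230.]
0.02 [-143.  224.]
```

>>> step_arm(commands=[0,0,0.9,0,0,0,255,-1.0,0,0,0,0,0,255,-0.7,0,0,0,0,0,255,-0.6,0,0,0,0,0,255,-0.7,0,0,0,0,0,255,-0.7,0,0,0,0,0,255,-0.7,0,0,0,0,0,255,-0.7,0,0,0,0,0,255])

```text
clock: 6.85
ee_pos: [0.5238, 0.1266, 0.0256]
tcp_rot: [0.553, 0.833, 0.0, -0.0]
ft_force: [-1.1, 3.9, 2.1]
gripper_width: -0.0001
```

>>> step_arm(commands=[-0.7,0,0,0,0,0,255,-0.7,0,0,0,0,0,255,-0.6,0,0,0,0,0,255,0,0,0,0,0,0,255])

```text
clock: 7.18
ee_pos: [0.5319, 0.1072, 0.0254]
tcp_rot: [0.554, 0.833, -0.0, 0.001]
ft_force: [-0.2, 0.2, -0.7]
gripper_width: -0.0003
```

```bash
python3 - <<'E'
from plan import *
crop("top","pics/c6.png",210,115)
plan([])
E
```

```text
now jig [-125.2  166.9] z 25.3 yaw -70.3
```

View pics/c6.png

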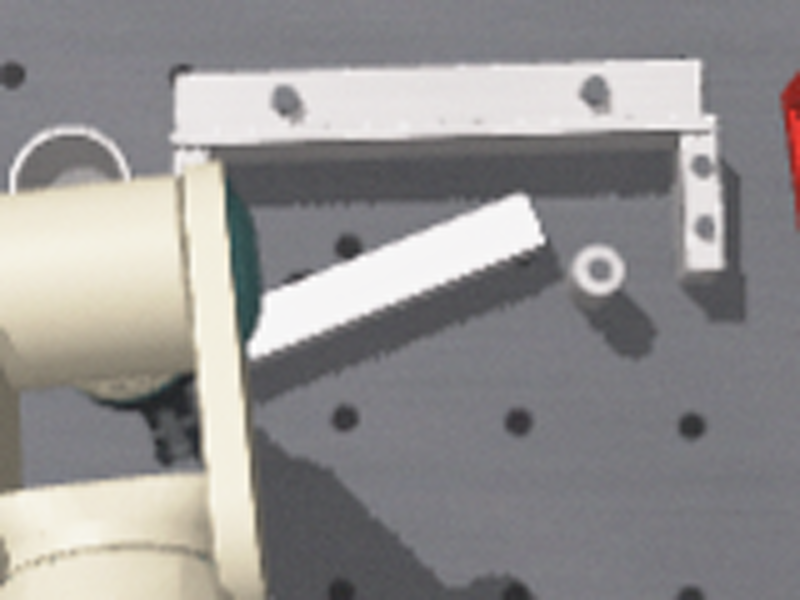

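The lead end is now at (524,194)-(545,241), with the post at (598,270). The tube is on course with the angle about unchanged.

```bash
python3 - <<'E'
from tm import *
c=optics.camera("top")
q=np.array([W2J(p[:2])*1e3 for p in px2w(c,cropuv([(524,194),(545,241),(275,291),(275,346)],210,115),.03)]);print(q.round(1))
for a,b in((2,0),(3,1)): d=q[a]-q[b];print(np.degrees(np.arctan2(-d[0],d[1])))
f=20;t=np.radians(f);n=np.array([np.cos(t),np.sin(t)]);u=np.array([np.sin(t),-np.cos(t)])
b=(q[0]+q[1])/2;C=b-110*u;print("C",C,"post clear",n@(C-[-80,-82])-29,"remaining to y=2",(C[1]-2)/np.cos(t),"tcp dist",(C-[-125.2,166.9])@u,"offset",(C-[-125.2,166.9])@n)
E
```

```text
[[ -30.9  -44.7]
 [ -58.4  -55.4]
 [ -82.3   98. ]
 [-113.6   98.9]]
19.782320251708637
19.682282941176442
C [-82.29528828  53.29821555] post clear 15.117849618152825 remaining to y=2 54.590420760649344 tcp dist 121.42503420414704 offset 1.4631424039169403
```

>>> step_arm(commands=[-0.7,0,0,0,0,0,255,-0.7,0,0,0,0,0,255,-0.7,0,0,0,0,0,255,-0.7,0,0,0,0,0,255,-0.7,0,0,0,0,0,255,-0.7,0,0,0,0,0,255,-0.7,0,0,0,0,0,255,-0.5,0,0,0,0,0,255])

```text
clock: 7.95
ee_pos: [0.5525, 0.0578, 0.0251]
tcp_rot: [0.553, 0.833, -0.0, -0.0]
ft_force: [-0.1, 2.1, -0.8]
gripper_width: -0.0
```

>>> step_arm(commands=[0,0,0,0,0,0,255,2.0,0,0,0,0,0,255,1.0,0,-3.0,0,0,0,255,0,-3.0,-3.0,0,0,0,255,0,-3.0,0,0,0,0,255,0,0,0,0,0,0,255])

```text
clock: 8.45
ee_pos: [0.483, 0.0623, 0.0855]
tcp_rot: [0.553, 0.833, -0.0, 0.0]
ft_force: [-0.7, -0.1, -0.5]
gripper_width: -0.0003
```

```bash
python3 - <<'E'
from plan import *
crop("top","pics/c7.png",210,115)
plan([])
E
```

```text
now jig [-174.5  124.7] z 85.3 yaw -70.3
```

View pics/c7.png

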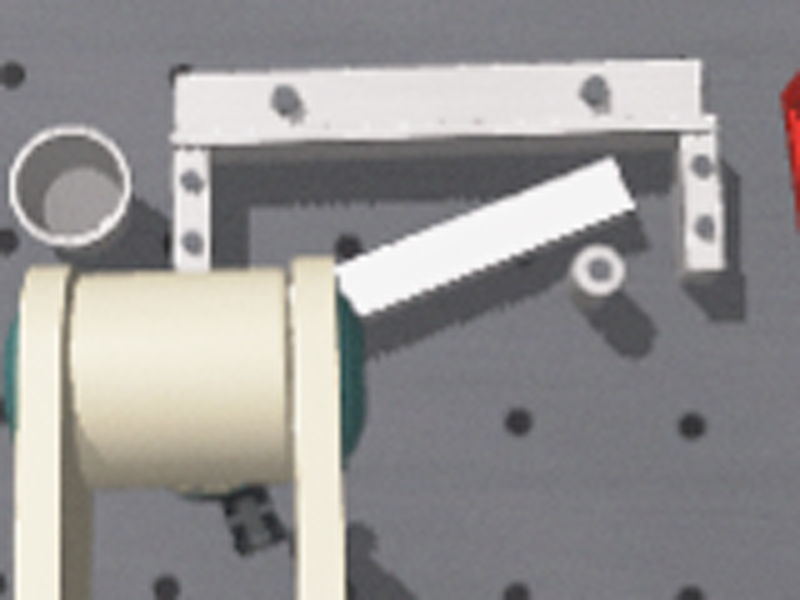

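The lead end at (613,157)-(635,208) is now behind the post. The tail is at about (340,270)-(365,316), still outside the mouth.

```bash
python3 - <<'E'
from tm import *
C,f=tube([(340,268),(613,157),(635,208),(363,317)],210)
c=optics.camera("top")
q=np.array([W2J(p[:2])*1e3 for p in px2w(c,cropuv([(613,157),(635,208)],210,115),.03)])
t=np.radians(f);u=np.array([np.sin(t),-np.cos(t)]);n=np.array([np.cos(t),np.sin(t)])
C=q.mean(0)-110*u;print("C",C,"post clear",n@(C-[-80,-82])-29)
p=C-15*u-60*n; print(p)
plan([(*p,85,f,13)],0)
E
```

```text
[[-70.3, 61.0], [-10.9, -96.3], [-40.9, -107.4], [-98.7, 48.9]] len 167.4
C [-55.2 -23.5] yaw 20.5 a [-84.5  54.9] b [ -25.9 -101.9]
C [-64.41324089   1.17431958] post clear 14.714080398930214
[-125.8680141    -5.77628104]
now jig [-172.8  125.1] z 85.2 yaw -70.3
[-1.07, -0.0, 0.0, 0, 0, -7.0, 0]
[-1.06, -0.13, 0.0, 0, 0, -7.0, 0]
[-1.04, -0.26, 0.0, 0, 0, -7.0, 0]
[-1.0, -0.38, 0.0, 0, 0, -7.0, 0]
[-0.94, -0.5, 0.0, 0, 0, -7.0, 0]
[-0.88, -0.61, 0.0, 0, 0, -7.0, 0]
[-0.79, -0.72, 0.0, 0, 0, -7.0, 0]
[-0.7, -0.81, 0.0, 0, 0, -7.0, 0]
[-0.6, -0.89, 0.0, 0, 0, -6.9, 0]
[-0.49, -0.95, 0.01, 0, 0, -7.0, 0]
[-0.37, -1.01, 0.0, 0, 0, -6.9, 0]
[-0.24, -1.04, 0.01, 0, 0, -7.0, 0]
[-0.11, -1.06, 0.0, 0, 0, -6.9, 0]
```

>>> step_arm(commands=[-1.0,0,0,0,0,-7,0,-1.0,-0.1,0,0,0,-7,0,-1.0,-0.2,0,0,0,-7,0,-0.9,-0.3,0,0,0,-7,0,-0.9,-0.4,0,0,0,-7,0,-0.8,-0.5,0,0,0,-7,0,-0.7,-0.6,0,0,0,-7,0,-0.6,-0.7,0,0,0,-7,0])

```text
clock: 9.27
ee_pos: [0.5192, -0.0074, 0.0844]
tcp_rot: [0.094, 0.996, -0.0, 0.0]
ft_force: [1.0, -0.2, 0.5]
gripper_width: 0.0855
```

```bash
python3 - <<'E'
from plan import *
plan([(-128,4,85,20,6),(-128,4,19,20,3)],0)
E
```

```text
now jig [-143.7   52.9] z 84.4 yaw -13.9
[-0.45, -0.73, -0.01, 0, 0, -5.6, 0]
[-0.38, -0.77, -0.01, 0, 0, -5.7, 0]
[-0.3, -0.8, -0.01, 0, 0, -5.6, 0]
[-0.22, -0.83, -0.01, 0, 0, -5.7, 0]
[-0.13, -0.84, -0.01, 0, 0, -5.6, 0]
[-0.05, -0.85, -0.01, 0, 0, -5.7, 0]
[0.0, -0.0, 2.2, 0, 0, 0.0, 0]
[0.0, -0.0, 2.2, 0, 0, 0.0, 0]
[0.0, -0.0, 2.2, 0, 0, 0.0, 0]
```

>>> step_arm(commands=[-0.4,-0.7,0,0,0,-5.6,0,-0.4,-0.8,0,0,0,-5.7,0,-0.3,-0.8,0,0,0,-5.6,0,-0.2,-0.8,0,0,0,-5.7,0,-0.1,-0.8,0,0,0,-5.6,0,-0.1,-0.9,0,0,0,-5.7,0,0,0,3.3,0,0,0,0,0,0,3.3,0,0,0,0])

```text
clock: 9.93
ee_pos: [0.5387, -0.0555, 0.0197]
tcp_rot: [-0.197, 0.98, -0.001, 0.003]
ft_force: [0.5, 0.4, -0.1]
gripper_width: 0.0859
```

```bash
python3 - <<'E'
from plan import *
T=[]
# bar trajectory: tube centre from lead-corner line, bar 26 behind, 18 tailward
N=[3,3,3,4,4]
C0=np.array([-64.4,1.2])
for k,(f,n) in enumerate([(20,6),(15,4),(10,4),(5,4),(0,4)]):
    t=np.radians(f);cx=-9-110*np.sin(t)-15*np.cos(t)
    if k==0: cx=-64.4
    u=np.array([np.sin(t),-np.cos(t)]);nn=np.array([np.cos(t),np.sin(t)])
    T.append((*(np.array([cx,1.2])-18*u-25*nn),19,f,n))
print(np.round(T,1)); plan(T,0)
E
```

```text
[[-94.    9.6  19.   20.    6. ]
 [-80.8  12.1  19.   15.    4. ]
 [-70.6  14.6  19.   10.    4. ]
 [-60.   17.   19.    5.    4. ]
 [-49.   19.2  19.    0.    4. ]]
now jig [-126.8    3.8] z 19.7 yaw 19.7
[-0.55, -0.09, 0.01, 0, 0, -0.1, 0]
[-0.55, -0.09, 0.01, 0, 0, -0.0, 0]
[-0.54, -0.1, 0.01, 0, 0, -0.1, 0]
[-0.55, -0.09, 0.01, 0, 0, -0.0, 0]
[-0.54, -0.1, 0.02, 0, 0, -0.1, 0]
[-0.55, -0.09, 0.01, 0, 0, -0.0, 0]
[-0.33, -0.05, 0.0, 0, 0, 1.2, 0]
[-0.34, -0.05, 0.0, 0, 0, 1.3, 0]
[-0.33, -0.04, 0.0, 0, 0, 1.2, 0]
[-0.34, -0.03, 0.0, 0, 0, 1.3, 0]
[-0.26, -0.01, 0.0, 0, 0, 1.2, 0]
[-0.26, -0.0, 0.0, 0, 0, 1.3, 0]
[-0.26, 0.01, 0.0, 0, 0, 1.2, 0]
[-0.26, 0.01, 0.0, 0, 0, 1.3, 0]
[-0.27, 0.01, 0.0, 0, 0, 1.2, 0]
[-0.27, 0.02, 0.0, 0, 0, 1.3, 0]
[-0.27, 0.02, 0.0, 0, 0, 1.2, 0]
[-0.28, 0.03, 0.0, 0, 0, 1.3, 0]
[-0.28, 0.03, 0.0, 0, 0, 1.2, 0]
[-0.28, 0.04, 0.0, 0, 0, 1.3, 0]
[-0.28, 0.04, 0.0, 0, 0, 1.2, 0]
[-0.27, 0.05, 0.0, 0, 0, 1.3, 0]
```

>>> step_arm(commands=[-0.55,0,0,0,0,0,0,-0.55,0,0,0,0,0,0,-0.55,0,0,0,0,0,0,-0.55,0,0,0,0,0,0,-0.55,0,0,0,0,0,0,-0.55,0,0,0,0,0,0,-0.35,0,0,0,0,1.3,0,-0.35,0,0,0,0,1.2,0])

```text
clock: 10.6
ee_pos: [0.5731, -0.0391, 0.0196]
tcp_rot: [-0.175, 0.985, -0.0, -0.0]
ft_force: [-3.6, -1.8, 3.8]
gripper_width: 0.0853
```

>>> step_arm(commands=[-0.35,0,0,0,0,1.2,0,-0.35,0,0,0,0,1.3,0,-0.25,0,0,0,0,1.2,0,-0.25,0,0,0,0,1.3,0,-0.25,0,0,0,0,1.2,0,-0.25,0,0,0,0,1.3,0,0,0,0,0,0,0,0])

```text
clock: 11.18
ee_pos: [0.5894, -0.0341, 0.0188]
tcp_rot: [-0.11, 0.994, 0.0, 0.0]
ft_force: [-1.8, 1.2, 2.1]
gripper_width: 0.0853
```

```bash
python3 - <<'E'
from plan import *
crop("top","pics/c8.png",210,115)
plan([(-60,19,19,5,4),(-49,20,19,0,4)],0)
E
```

```text
now jig [-75.1  22.3] z 18.7 yaw 9.6
[-0.36, -0.14, -0.01, 0, 0, 1.2, 0]
[-0.36, -0.14, -0.01, 0, 0, 1.1, 0]
[-0.36, -0.13, -0.01, 0, 0, 1.2, 0]
[-0.37, -0.13, -0.0, 0, 0, 1.1, 0]
[-0.28, 0.0, -0.0, 0, 0, 1.3, 0]
[-0.27, 0.01, -0.0, 0, 0, 1.2, 0]
[-0.27, 0.01, -0.0, 0, 0, 1.3, 0]
[-0.28, 0.02, -0.0, 0, 0, 1.2, 0]
```

View pics/c8.png

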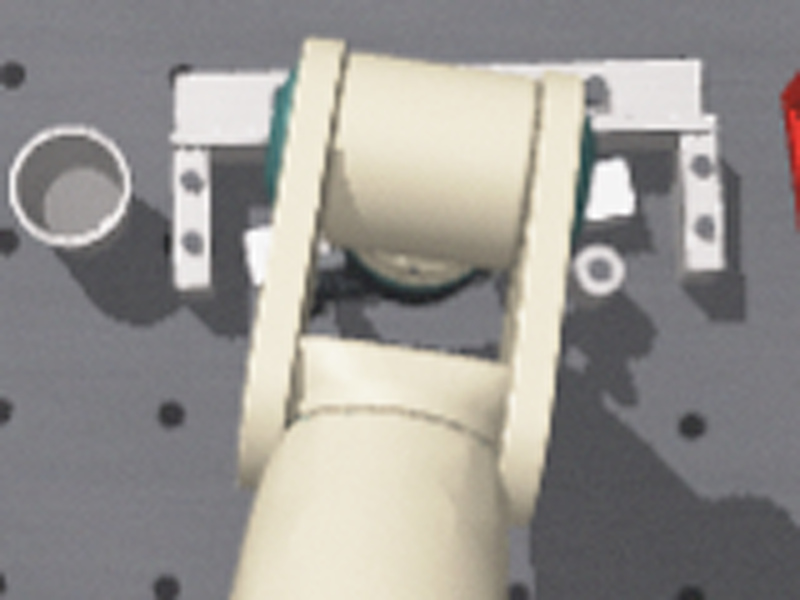

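The tube is now at about 10°, between the blocks. Its tail is at (244,231)-(255,283) and its lead end at (625,158)-(635,212), ahead of the post at (598,270).

```bash
python3 - <<'E'
from tm import *
tube([(244,231),(625,158),(635,212),(255,283)],210)
E
```

```text
[[-47.3, 114.6], [-11.7, -103.1], [-43.2, -107.3], [-77.3, 109.2]] len 219.9
C [-44.9   3.3] yaw 9.1 a [-62.3 111.9] b [ -27.5 -105.2]
```

>>> step_arm(commands=[-0.35,-0.1,0,0,0,1.2,0,-0.35,-0.1,0,0,0,1.2,0,-0.35,-0.1,0,0,0,1.2,0,-0.35,0,0,0,0,1.2,0,-0.3,0,0,0,0,1.2,0,-0.3,0,0,0,0,1.2,0,-0.3,0,0,0,0,1.2,0,-0.3,0,0,0,0,1.2,0])

```text
clock: 11.95
ee_pos: [0.6155, -0.0332, 0.0186]
tcp_rot: [-0.026, 1.0, 0.0, -0.0]
ft_force: [-2.3, 0.3, -0.9]
gripper_width: 0.0853
```

```bash
python3 - <<'E'
from plan import *
plan([(-39,20,19,0,4)],0)
E
```

```text
now jig [-48.9  22. ] z 18.6 yaw -0.1
[-0.25, -0.05, -0.01, 0, 0, -0.0, 0]
[-0.25, -0.05, -0.01, 0, 0, -0.0, 0]
[-0.25, -0.05, -0.01, 0, 0, -0.0, 0]
[-0.24, -0.05, -0.01, 0, 0, -0.1, 0]
```

>>> step_arm(commands=[-0.3,0,0,0,0,0,0,-0.3,0,0,0,0,0,0,-0.1,0,0,0,0,0,0,0,0,0,0,0,0,0])

```text
clock: 12.28
ee_pos: [0.6225, -0.033, 0.0187]
tcp_rot: [-0.027, 1.0, -0.0, 0.0]
ft_force: [-0.5, -0.6, -1.3]
gripper_width: 0.0854
```

>>> step_arm(commands=[-0.1,0,0,0,0,0,0,-0.1,0,0,0,0,0,0,0,0,0,0,0,0,0])

```text
clock: 12.53
ee_pos: [0.6237, -0.0329, 0.0186]
tcp_rot: [-0.027, 1.0, 0.0, -0.001]
ft_force: [-5.5, -0.3, 2.4]
gripper_width: 0.0853
```

>>> step_arm(commands=[-0.1,0,0,0,0,0,0,0,0,0,0,0,0,0])

```text
clock: 12.7
ee_pos: [0.6237, -0.0329, 0.0186]
tcp_rot: [-0.027, 1.0, 0.0, -0.002]
ft_force: [-11.1, -1.5, 4.8]
gripper_width: 0.0854
```

>>> step_arm(commands=[-0.1,0,0,0,0,0,0,-0.1,0,0,0,0,0,0,0,0,0,0,0,0,0])

```text
clock: 12.95
ee_pos: [0.6238, -0.0328, 0.0186]
tcp_rot: [-0.027, 1.0, 0.0, -0.005]
ft_force: [-24.0, -0.3, 12.1]
gripper_width: 0.0854
```

>>> step_arm(commands=[0.3,0,0,0,0,0,0,0.5,0,0,0,0,0,0,1.5,0,0,0,0,0,0,1.5,0,-3.5,0,0,0,0,3.0,0,-3.5,0,0,0,0,4.0,0,0,0,0,0,0,4.0,0,0,0,0,0,0,4.0,0,0,0,0,0,0])

```text
clock: 13.62
ee_pos: [0.4414, -0.0427, 0.0861]
tcp_rot: [-0.027, 1.0, -0.0, 0.002]
ft_force: [0.5, -0.4, 1.0]
gripper_width: 0.0851
```

>>> step_arm(commands=[4.0,0,0,0,0,0,0,0,4.0,-1.0,0,0,0,0,0,4.0,-1.0,0,0,0,0,0,4.0,-1.0,0,0,0,0,0,4.0,-1.0,0,0,0,0,0,4.0,-1.0,0,0,0,0,0,0,0,0,0,0,0])

```text
clock: 14.2
ee_pos: [0.3918, 0.1608, 0.1383]
tcp_rot: [-0.031, 1.0, 0.002, 0.003]
ft_force: [0.5, 0.6, 0.5]
gripper_width: 0.0853
```

```bash
python3 - <<'E'
from plan import *
crop("top","pics/c9.png",210,115)
crop("scene","pics/c9s.png",225,180,160,120)
E
```

```text
(no output)
```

View pics/c9.png

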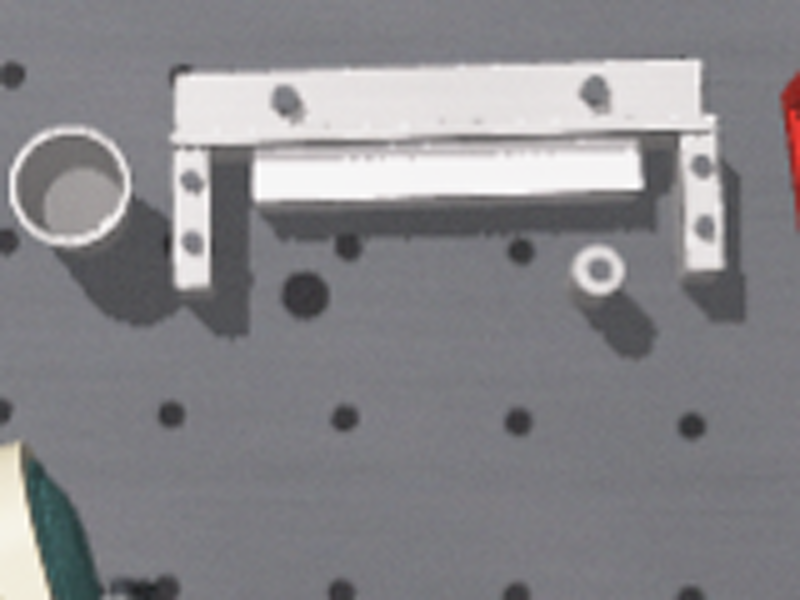

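View pics/c9s.png

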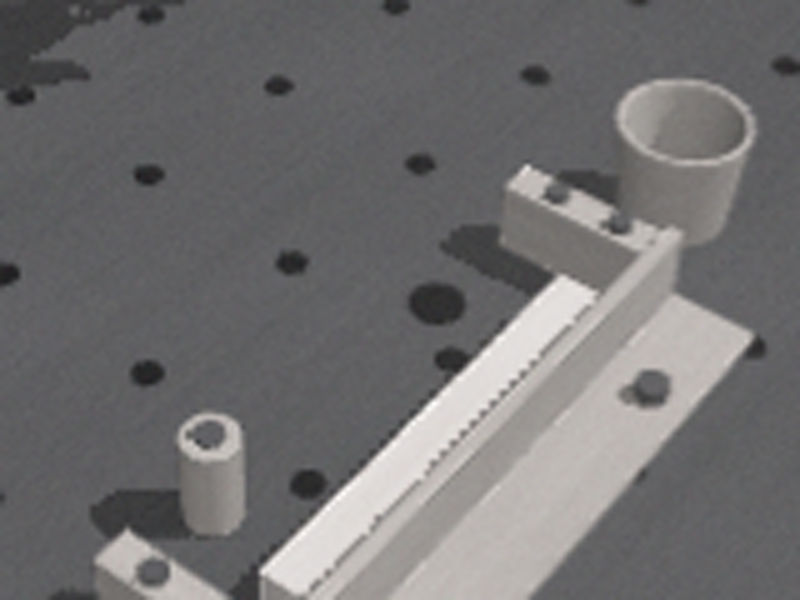

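The tube lies along the fence, between the blocks and behind the post. Its rear top edge runs (258,203)-(643,190) in the top view. I'll check flushness in numbers.

```bash
python3 - <<'E'
from tm import *
tube([(253,153),(640,143),(643,190),(258,203)],210)
c=optics.camera("top")
print("fence top",[(W2J(p[:2])*1e3).round(1) for p in px2w(c,cropuv([(215,145),(675,132)],210,115),.045)])
f=c["frame"].astype(int).sum(2)
def edge(u,lo,hi): # subpixel bright->dark rear edge in column u
    col=f[lo:hi,u]; d=np.diff(col); k=np.argmin(d); w=-d[max(k-1,0):k+2]; return lo+.5+k+((np.arange(len(w))-min(k,1))*w).sum()/w.sum()
us=np.arange(264,336,3); q=np.array([(W2J(px2w(c,[(u,edge(u,150,162))],.03)[0][:2])*1e3) for u in us])
p=np.polyfit(q[:,1],q[:,0],1); print("rear edge yaw rel jig est",-np.degrees(p[0]),"x at y=-110,0,110",np.polyval(p,[-110,0,110]),"resid",np.std(q[:,0]-np.polyval(p,q[:,1])))
us=np.arange(258,342,3)
def e2(u,lo=134,hi=146):
    return edge(u,lo,hi)
q=np.array([(W2J(px2w(c,[(u,e2(u))],.045)[0][:2])*1e3) for u in us]); ok=abs(q[:,0]-np.median(q[:,0]))<3;q=q[ok]
p=np.polyfit(q[:,1],q[:,0],1); print("fence edge yaw",-np.degrees(p[0]),"x",np.polyval(p,[-110,0,110]),ok.sum())
E
```

```text
[[-2.2, 108.3], [-3.2, -112.2], [-30.6, -112.5], [-31.4, 106.2]] len 219.6
C [-16.8  -2.5] yaw -0.0 a [-16.8 107.3] b [ -16.9 -112.3]
fence top [array([ -0.8, 128.9]), array([  -1.3, -129.7])]
rear edge yaw rel jig est 0.025326813028750065 x at y=-110,0,110 [-30.31669037 -30.36531436 -30.41393835] resid 0.6335804583790736
fence edge yaw -0.1908984093834606 x [1.83673733 2.20323597 2.5697346 ] 28
```

```bash
python3 -c "
from station import ctrl,sensors
print(sensors.observe()['clock'],ctrl.finish_job())"
```

```text
the job is handed in; nothing more can be done
14.4 None
```

The tube is in the jig, lying flat between the stop blocks against the back fence, and the job was handed in at 14.4 s. I never gripped or lifted it.

- **What I did:** With the open fingers I pushed the tube sideways to about 20° to the fence. With closed fingers on its tail I slid the other end in behind the post, with about 15 mm to spare, while the tail stayed outside. I then swung the tail in with the open fingers and pressed the tube on the fence until it stopped, at about 24 N. Finally I backed the arm clear.
- **Last checks:** In the top view the tube's centre is about 2.5 mm from the jig's middle. Its rear edge is 30.3–30.4 mm from the calculated fence line along its whole length, which is the tube's own width. The angle between rear edge and jig is about 0.03°.
- **What disagreed:** A rough fit to the fence's own edge differed by about 0.2° (0.8 mm over the length) and put the fence about 2 mm further back. Both are within camera accuracy, and the press on the fence met a firm stop.
- **Other things:** The tin and the post looked unmoved in the final close-ups, as did the visible edge of the red square. I did not take a final full view of the other items, but the arm showed no unexpected contact force after any move.

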